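# Click the jar-rack stop up to the honey jars

## Robot

A 6-joint arm with a two-finger parallel gripper is mounted at the origin on the work surface. World frame = base frame: x ahead of the robot, y to its left, z up, the work surface at z = 0. Lengths are in m, angles in rad, forces in N, time in s.
With the tool pointing down it reaches from about 0.25 to 0.8 m from the base axis. Payload 3.9 kg.
Tool frame: the origin (TCP) lies midway between the tips of the shut fingers; the grasp point (between the pads) lies arm.tcp_to_grasp behind it (arm.tcp_to_grasp is the distance from the TCP to the grasp point, in m); z points along the fingers, y is the line along which they close (so a half turn about z gives the same grasp; the last joint's range is limited). The gripper opens to 85 mm and grips with 20 to 120 N. Pads are 22 mm wide; open, the fingers measure 114 mm over their backs; the gripper's body (76 mm by 85 mm) begins 54 mm behind the grasp point. The pads swing forward as they close: fully open they stand 13 mm farther back than shut.
Start: joints at [0, 0.26, -0.138, 1.173, 0, 1.571], TCP at [0.525, -0, 0.231] pointing down, gripper open.
Joint ranges: [-2.78, 2.78], [-0.83, 1.72], [-1.28, 1.37], [-1.9, 2.12], [-1.57, 1.48], [-3.14, 3.14]. Speed limits (rad/s): [2.57, 2.57, 3.14, 3.14, 3.14, 3.14].

## Interface

Orientations are given as a unit quaternion [w, x, y, z].
In Python, from plant import arm gives the robot as it stands.
- The arm moves only by the tool arm_command, never from a script. Its argument "commands" is a list of rows, each a list of 7 numbers: the shift along the tool's x, y, z in m, then the turn, a rotation vector about the tool's x, y, z in rad, then the closure, from 0 (fully open) to 1 (shut). A call has 1 to 5 rows; each row shifts and turns the commanded pose from where the row before left it, along the tool's axes as they then stand; what a row does not reach is not made up. A row lasts 1/10 s, in which the tool goes at most 50 mm and 8.59 degrees, less where a joint would pass 70% of its speed; a pose out of reach is approached as far as the arm can. A call with a gripper value outside its range is refused whole. The fingers move at their own pace and stop on an object; the grip force is fixed at half the most. Time passes only in rows, so rows that do not move let the fingers close. It gives the time, the measured TCP pose, the force, the opening and the grip force at its end, in the units of the state.
- arm.read_state(): the state, without advancing time (a new reading comes with each control period).
- arm.read_camera(name): name is "scene" or "side" or "wrist"; returns the picture (420x560x3 uint8, red, green, blue); there is no depth.
- arm.camera_params(name): a dict with "mtx" (3x3 intrinsics, pixels), "rvec" (rotation vector, rad) and "tvec" (3), from world to camera coordinates, as OpenCV has them. Camera axes: x right, y down, z forward; pixel columns grow to the right and rows downward; lengths in m; the calibration is good to about 2 mm. The wrist camera is an equidistant fisheye: a pixel r from the principal point sees the ray r / f radians off the axis. A picture is of the moment at which its call begins: read the wrist's pose just before it. camera_params takes no time and is no camera call; for the wrist camera it gives the pose at the moment of the call.
- arm.close_job(): hands the job in; it is judged then, once.
The state is a dict: "time_s": time; "q": joint angles; "joint_velocities": joint speeds; "joint_efforts": joint torques, N m; "tcp_pos": TCP position; "tcp_rot": TCP orientation; "ft_force": force on the tool from outside, world axes, zero at the start; "ft_torque": the same for the moment, N m; "opening": opening from 0.0 (shut) to 1.0 (fully open); "finger_force": force on a finger pad.
Only numpy, scipy, OpenCV 4.12 (cv2) and the standard library are available. Lean on these libraries where they do the work, as an engineer would, in place of code of your own. Each camera call takes 0.05 s, during which the arm holds its last target. There are 200 camera calls.

## Task

On the breakfast counter a row of honey jars stands in a rack with loose room at its end. With a fingertip, gently push the white upright stop along its notched rail towards the jars until it clicks into the last notch before them, and leave it seated there. Only push it, do not pinch it, and do not shove or lift the jars or the things around.

Things in the scene. Friction and masses are not known exactly. Their poses are not given: they have to be found in the camera images.
- rack: Jar rack, fixed to the counter: a light wooden board 540 mm long (its y axis), 90 mm deep (its x axis), 18 mm thick, lying flat. Origin: centre of the underside. A notched rail runs along its near edge, a chrome wire along its far edge (rack x = +37 mm, top 43 mm above the counter). The jars stand on the board in the lane between, centred at rack x = +4 mm.
- rail_mid (a point): Middle of the top of the rack's aluminium rail, at rack x = -34 mm, y = 0, 30 mm above the counter; axes as the rack's. The rail is 14 mm wide and runs the board's length. Ten dark cross slots (the notches), 9 mm wide and 25 mm apart, cut its top, centred at rack y = -175, -150, -125 ... +50 mm.
- stop (a joint): Position (m) of the stop along the rail, growing towards the jars (rack +y), 0 to 0.262; the middle of its plate is at rack y = -0.200 + this. Notches at 0.025, 0.050 ... 0.250. A sprung ball under the stop rides the rail, dragging with 1 to 3 N; some 3 mm before a notch's middle it drops in, the push dips and the stop snaps on to the middle; pushing out of a notch takes 7 to 10 N.
- stop_push (a point): A good place to push: on the outer face of the stop's plate (facing rack -y, away from the jars), rack x = -5 mm, 73 mm above the counter; axes as the rack's. The plate is white plastic, 5 mm thick, from rack x = -45 to +30 mm, up to 94 mm above the counter. Its foot is a saddle on the rail, 46 mm along the rail, 22 mm wide, top 44 mm above the counter. It can only slide.
- stop_face (a point): Point on the plate's other face, the one towards the jars, in the middle of the lane (rack x = +4 mm), 43 mm above the counter; axes as the rack's.
- bracket: Bent steel sheet fixed on the board at the far end of the row (rack +y side), 62 mm wide and 62 mm tall. Origin: foot of the face that the first jar stands against, on the board's top.
- jar1_mid (a point): Centre of honey jar 1 of the row, half-way up: a small amber glass jar with a brass lid, 44 mm across, 48 mm tall, loose, standing on the rack's board against the bracket.
- jar2_mid (a point): Centre of honey jar 2 of the row, half-way up: a small amber glass jar with a brass lid, 44 mm across, 48 mm tall, loose, standing on the rack's board.
- jar3_mid (a point): Centre of honey jar 3 of the row, half-way up: a small amber glass jar with a brass lid, 44 mm across, 48 mm tall, loose, standing on the rack's board.
- jar4_mid (a point): Centre of honey jar 4 of the row, half-way up: a small amber glass jar with a brass lid, 44 mm across, 48 mm tall, loose, standing on the rack's board; the last jar of the row, the one nearest the stop.
- spare_jar_mid (a point): Centre of a spare honey jar (44 mm across, 48 mm tall) standing on the counter: leave alone.
- honey_tray_mid (a point): Centre, 25 mm above the counter, of a white square tray of honey portions, 150 by 150 by 50 mm: leave alone.
- milk_jug_mid (a point): Point on the axis, 70 mm above the counter, of a glass milk jug with a lid, 100 mm across at the foot (handle reaches 80 mm from the axis), 170 mm tall: leave alone.
- cup_mid (a point): Point on the axis, 35 mm above the counter, of a white mug, 80 mm across (plus its handle), 70 mm tall: leave alone.
Not all that is in view belongs to the job. Leave any pink look-alike of the part that bears jar4_mid alone. What is shaped like the part that bears jar3_mid but purple is not meant.

How it is judged:
By the outcome, as a careful person would: the job done as asked, in the order asked, and still so for the second after the job is handed in, with the robot touching nothing.
It also fails if it takes over 42 s, if anything falls off the work surface, if the arm or the gripper's body presses on something with over 40 N, if the wrist force passes 120 N, or if a joint passes its speed limit or range.

## Working session

There is one attempt and no reset: what is moved stays moved. The work goes in short steps, Python scripts to look and compute and a tool call to move; the robot and the scene stay as the last step left them, time stands still between calls to the robot, and variables do not carry over. Pictures are saved under pics/ and viewed, at most 10 in all, crops included, and the job is handed in when it is done.

Besides the shell and the picture viewer there is one more tool, called after "Call:" by a JSON object that holds its "fn" and its "kwargs", one argument or row to a line. arm_command: Moves the arm, as the interface text tells. Its arguments: {"type":"object","properties":{"commands":{"type":"array"}},"required":["commands"]}

```bash
mkdir -p pics; cat > h.py <<'E'
import numpy as np, cv2
from plant import arm
def ray(cam,px):
    p=arm.camera_params(cam) if isinstance(cam,str) else cam
    R,_=cv2.Rodrigues(np.array(p["rvec"],float)); t=np.array(p["tvec"],float).ravel()
    d=np.linalg.inv(p["mtx"])@np.array([px[0],px[1],1.]); return -R.T@t, R.T@(d/np.linalg.norm(d))
def onz(cam,px,z):
    c,d=ray(cam,px); return c+d*(z-c[2])/d[2]
def two(a,b):
    (c1,d1),(c2,d2)=a,b
    s=np.linalg.lstsq(np.c_[d1,-d2],c2-c1,rcond=None)[0]
    p,q=c1+s[0]*d1,c2+s[1]*d2; return (p+q)/2,np.linalg.norm(p-q)
def proj(cam,P):
    p=arm.camera_params(cam); return cv2.projectPoints(np.array(P,float).reshape(-1,3),np.array(p["rvec"],float),np.array(p["tvec"],float),np.array(p["mtx"],float),None)[0].reshape(-1,2)
E
python3 - <<'E'
from h import *
for n in("scene","side"):
    im=arm.read_camera(n); cv2.imwrite(f"pics/{n}0.png",cv2.resize(im[:,:,::-1],(784,588),interpolation=cv2.INTER_CUBIC)); np.save(n+"0.npy",im)
    print(n,ray(n,(280,210)))
s=arm.read_state();print(s["tcp_pos"],s["tcp_rot"],s["time_s"])
E
```

```text
scene (array([ 1.54511694, -0.45099618,  0.85642188]), array([-0.73783917,  0.31708664, -0.59586024]))
side (array([-0.11565318,  0.63905241,  0.92222986]), array([ 0.56076491, -0.49697321, -0.66223889]))
[ 5.24394164e-01 -1.05437805e-05  2.30556090e-01] [-6.14110393e-04  7.07109023e-01  7.07103991e-01 -6.31615596e-04] 0.1
```

View pics/scene0.png

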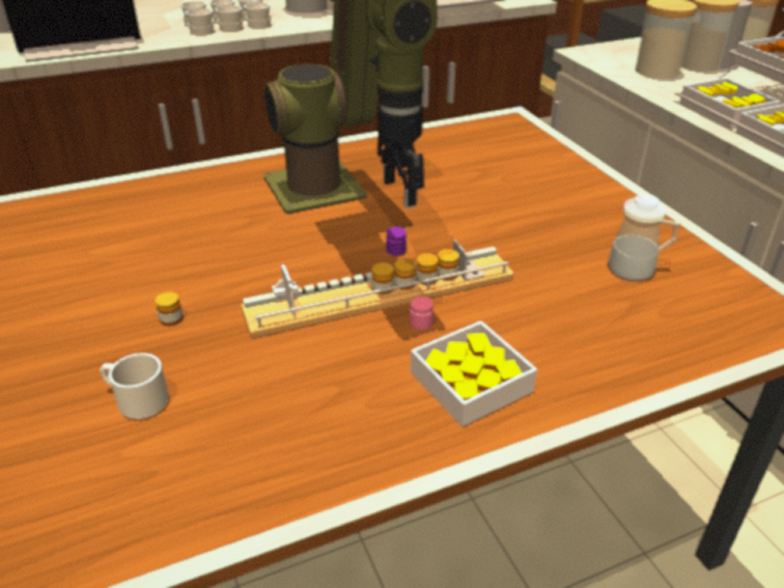

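View pics/side0.png

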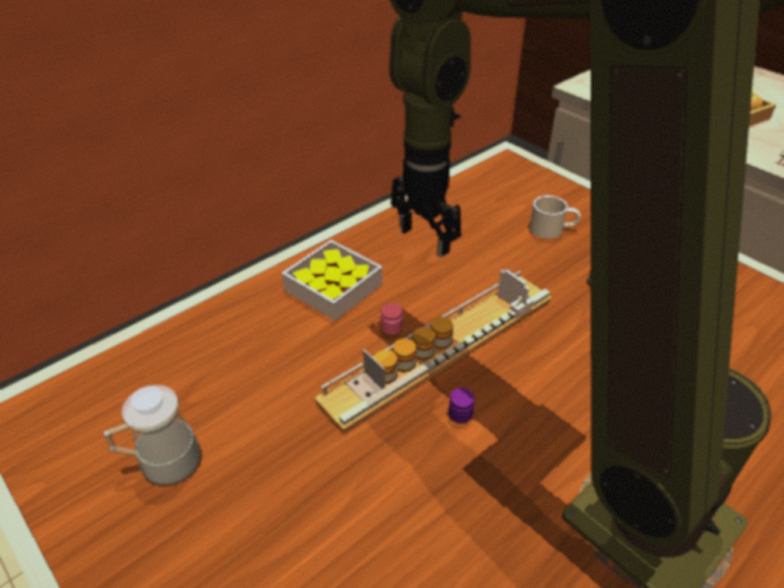

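The scene view shows the stop at about (288,287) and the bracket at (463,258). The row of four amber jars lies between them at (383..448,270). The pink (421,313) and purple (397,240) decoys, the spare jar (169,308), the tray, mug and jug are all off the rack. The side view shows the stop at (515,290), the bracket at (373,368) and the jars at (385..441,330..360). I'll enlarge the rack in both views.

```bash
python3 - <<'E'
from h import *
a=np.load("scene0.npy")[165:245,168:373]; b=np.load("side0.npy")[185:310,220:400]
cv2.imwrite("pics/sc.png",cv2.resize(a[:,:,::-1],None,fx=3.9,fy=3.9,interpolation=cv2.INTER_CUBIC))
cv2.imwrite("pics/sd.png",cv2.resize(b[:,:,::-1],None,fx=4.4,fy=4.4,interpolation=cv2.INTER_CUBIC))
E
```

```text
(no output)
```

View pics/sc.png

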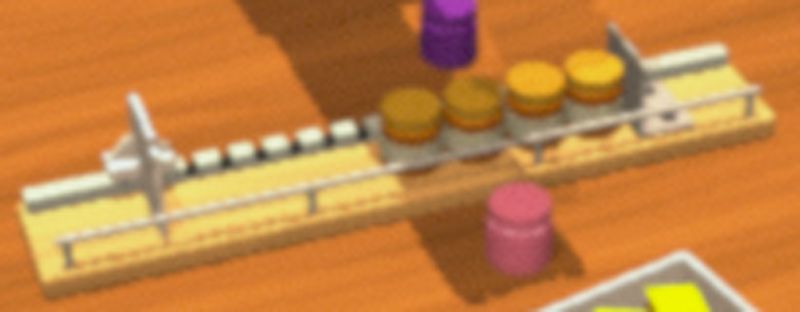

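View pics/sd.png

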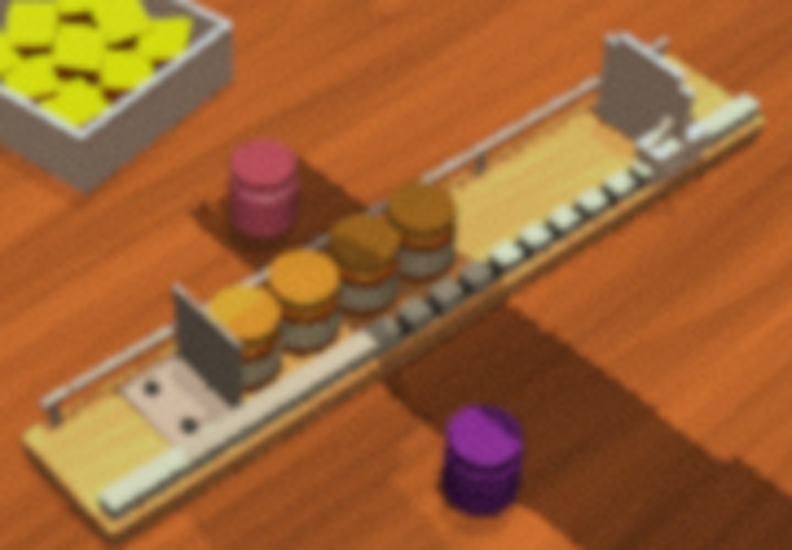

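The crops show the stop plate at scene crop (133,97)–(165,235) and side crop (610,38)–(690,95). Rail ends are at scene (27,195) and (725,52), and at side (752,103) and (107,497). The four amber jars run from the bracket towards the stop, so jar 4 is the one nearest the stop (scene lid 411,105; side lid 420,207). The pink and purple jars stand off the rack, so they aren't part of the job.

```bash
cat >> h.py <<'E'
def sc(u,v): return ((u+.5)/3.9-.5+168,(v+.5)/3.9-.5+165)
def sd(u,v): return ((u+.5)/4.4-.5+220,(v+.5)/4.4-.5+185)
E
python3 - <<'E'
from h import *
f=lambda n,a,b:print(n,*[np.round(x*1e3,1) for x in two(ray("scene",sc(*a)),ray("side",sd(*b)))])
f("rail-y",(27,193),(755,103)); f("rail+y",(725,52),(107,497))
f("jar4 lid",(411,103),(420,207)); f("jar1 lid",(595,67),(243,313));f("jar3 lid",(473,97),(365,243));f("jar2",(535,80),(305,277))
f("plate top -x",(133,97),(690,95)); 
for n,p in(("-y near",(20,207)),("-y far",(47,280)),("+y far",(772,122))): print("scene corner",n,onz("scene",sc(*p),.018))
for n,p in(("+y near",(112,527)),("+y far",(27,437)),("-y near",(762,122))): print("side corner",n,onz("side",sd(*p),.018))
for n,p in(("plate+x",(610,38)),("plate-x",(690,95))): print(n,onz("side",sd(*p),.094))
# slots: gaps in scene at rail
for u,v in((183,165),(222,158),(260,152),(297,146),(328,136),(362,130)): print("slot",onz("scene",sc(u,v),.030))
for u,v in((646,170),(612,188),(582,206),(551,225),(521,243),(490,262),(462,280),(432,300),(405,320),(380,335)): print("slot side",onz("side",sd(u,v),.030))
print(arm.read_state()["time_s"])
E
```

```text
rail-y [ 427.5 -276.7   30.6] 2.6
rail+y [461.6 247.9  30.9] 4.5
jar4 lid [481.2 -14.2  67. ] 0.4
jar1 lid [488.8 123.4  66.2] 2.6
jar3 lid [484.8  30.   62.9] 2.2
jar2 [486.3  77.3  65.7] 2.3
plate top -x [ 425.6 -196.    86.3] 1.1
scene corner -y near [ 0.42578226 -0.28138759  0.018     ]
scene corner -y far [ 0.50992833 -0.28397752  0.018     ]
scene corner +y far [0.54110179 0.24530901 0.018     ]
side corner +y near [0.45084076 0.25096618 0.018     ]
side corner +y far [0.532586   0.24745231 0.018     ]
side corner -y near [ 0.41972348 -0.27929187  0.018     ]
plate+x [ 0.49085986 -0.1943189   0.094     ]
plate-x [ 0.42055524 -0.1889619   0.094     ]
slot [ 0.43907449 -0.16862866  0.03      ]
slot [ 0.44185421 -0.14117832  0.03      ]
slot [ 0.44552089 -0.11448389  0.03      ]
slot [ 0.44894293 -0.08819908  0.03      ]
slot [ 0.44615104 -0.06385195  0.03      ]
slot [ 0.44877473 -0.03899537  0.03      ]
slot side [ 0.43379415 -0.17442443  0.03      ]
slot side [ 0.43738825 -0.14541136  0.03      ]
slot side [ 0.43921905 -0.11883169  0.03      ]
slot side [ 0.44083429 -0.09163252  0.03      ]
slot side [ 0.44259725 -0.06607284  0.03      ]
slot side [ 0.44414835 -0.03991312  0.03      ]
slot side [ 0.44503237 -0.01621691  0.03      ]
slot side [0.44554753 0.00910944 0.03      ]
slot side [0.4448545  0.03260356 0.03      ]
slot side [0.44622623 0.0519977  0.03      ]
0.1
```

Two views agree on these values:
- **Rack:** centre about (478,-16) mm, with rack y turned about 3.3° towards +x. Rail top is at z≈31 mm (30 expected) and lids at 63–67 mm (66 expected).
- **Stop:** plate at rack y ≈ -177 mm, so it sits in the 0.025 notch.
- **Jar 4:** near edge at about -20 mm. The likely target is the notch at rack y = -25 mm (stop = 0.175), but the gap is small, so I'll recheck from close up on the way.

Next I'll approach behind the stop with the gripper shut.

Call:
{"fn": "arm_command", "kwargs": {
  "commands": [
    [0,0,0,0,0,0.058,1],
    [-0.048,-0.01,0,0,0,0,1],
    [-0.048,-0.01,0,0,0,0,1],
    [-0.048,-0.01,0,0,0,0,1],
    [-0.048,-0.01,0,0,0,0,1]
  ]
}}

```text
time_s: 0.6
tcp_pos: [0.473, -0.1907, 0.231]
tcp_rot: [-0.0, 0.727, 0.687, -0.0]
ft_force: [0.8, -0.7, 0.5]
opening: 0.145
finger_force: 0.0
```

Call:
{"fn": "arm_command", "kwargs": {
  "commands": [
    [-0.05,-0.01,0,0,0,0,1],
    [0,0,0.04,0,0,0,1],
    [0,0,0.04,0,0,0,1],
    [0,0,0,0,0,0,1],
    [0,0,0,0,0,0,1]
  ]
}}

```text
time_s: 1.1
tcp_pos: [0.4606, -0.2373, 0.1511]
tcp_rot: [-0.001, 0.727, 0.686, -0.0]
ft_force: [0.8, -0.1, 0.9]
opening: -0.005
finger_force: 0.0
```

```bash
python3 - <<'E'
from h import *
s=arm.read_state();print(s["tcp_pos"],s["tcp_rot"],s["opening"],s["ft_force"],s["time_s"])
w=arm.read_camera("wrist");a=arm.read_camera("scene");np.save("scene1.npy",a)
w=cv2.resize(w[:,:,::-1],(480,360),interpolation=cv2.INTER_AREA)
a=cv2.resize(a[165-60:245,168:328,::-1],None,fx=2,fy=2)
o=np.zeros((360,800,3),np.uint8);o[:,:480]=w;o[:280,480:]=a[:280,:320];cv2.imwrite("pics/m1.png",o)
E
```

```text
[ 0.46055593 -0.23729079  0.15110149] [-1.20695176e-03  7.27279207e-01  6.86340539e-01 -4.04616486e-04] -0.004793578831737463 [ 0.83361041 -0.11412566  0.91031942] 1.1
```

View pics/m1.png

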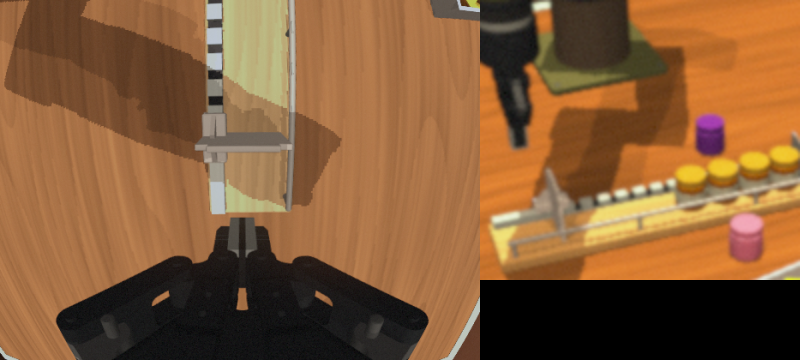

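The wrist view shows the shut fingers (243,240) square behind the plate (197–292,145). Now I'll go down to z≈0.07 and approach.

Call:
{"fn": "arm_command", "kwargs": {
  "commands": [
    [0,0,0.04,0,0,0,1],
    [0,0,0.041,0,0,0,1],
    [0.01,0,0,0,0,0,1],
    [0.01,0,0,0,0,0,1],
    [0,0,0,0,0,0,1]
  ]
}}

```text
time_s: 1.7
tcp_pos: [0.4644, -0.2169, 0.0729]
tcp_rot: [0.002, 0.727, 0.687, 0.001]
ft_force: [-0.8, -0.9, -0.3]
opening: 0.003
finger_force: 0.0
```

Call:
{"fn": "arm_command", "kwargs": {
  "commands": [
    [0.004,0,0,0,0,0,1],
    [0.003,0,0,0,0,0,1],
    [0.003,0,0,0,0,0,1],
    [0.002,0,0,0,0,0,1],
    [0,0,0,0,0,0,1]
  ]
}}

```text
time_s: 2.2
tcp_pos: [0.4629, -0.2052, 0.0703]
tcp_rot: [-0.0, 0.727, 0.686, 0.0]
ft_force: [0.5, -0.3, 0.4]
opening: 0.006
finger_force: 0.2
```

Call:
{"fn": "arm_command", "kwargs": {
  "commands": [
    [0.002,0,0,0,0,0,1],
    [0.002,0,0,0,0,0,1],
    [0.002,0,0,0,0,0,1],
    [0,0,0,0,0,0,1]
  ]
}}

```text
time_s: 2.6
tcp_pos: [0.463, -0.2019, 0.0702]
tcp_rot: [0.001, 0.728, 0.686, -0.002]
ft_force: [-1.3, -8.3, -0.3]
opening: -0.003
finger_force: 3.7
```

Contact at TCP y≈-0.202 with 8 N, and the stop is still in its first notch (0.025). I'll push on gently, 25 mm per call.

Call:
{"fn": "arm_command", "kwargs": {
  "commands": [
    [0.005,0,0,0,0,0,1],
    [0.005,0,0,0,0,0,1],
    [0.005,0,0,0,0,0,1],
    [0.005,0,0,0,0,0,1],
    [0.005,0,0,0,0,0,1]
  ]
}}

```text
time_s: 3.1
tcp_pos: [0.4644, -0.1763, 0.0702]
tcp_rot: [0.001, 0.727, 0.686, -0.002]
ft_force: [-2.2, -8.3, -0.2]
opening: 0.004
finger_force: 3.8
```

Call:
{"fn": "arm_command", "kwargs": {
  "commands": [
    [0.005,0,0,0,0,0,1],
    [0.005,0,0,0,0,0,1],
    [0.005,0,0,0,0,0,1],
    [0.005,0,0,0,0,0,1],
    [0.005,0,0,0,0,0,1]
  ]
}}

```text
time_s: 3.6
tcp_pos: [0.4659, -0.1511, 0.0702]
tcp_rot: [0.001, 0.727, 0.686, -0.002]
ft_force: [-2.7, -7.9, -1.1]
opening: -0.002
finger_force: 3.5
```

Call:
{"fn": "arm_command", "kwargs": {
  "commands": [
    [0.005,0,0,0,0,0,1],
    [0.005,0,0,0,0,0,1],
    [0.005,0,0,0,0,0,1],
    [0.005,0,0,0,0,0,1],
    [0.005,0,0,0,0,0,1]
  ]
}}

```text
time_s: 4.1
tcp_pos: [0.4676, -0.1262, 0.0703]
tcp_rot: [0.001, 0.727, 0.686, -0.002]
ft_force: [-2.4, -7.2, -0.8]
opening: -0.004
finger_force: 3.5
```

```bash
python3 - <<'E'
from h import *
s=arm.read_state();print(s["tcp_pos"],s["ft_force"],s["time_s"])
w=arm.read_camera("wrist");a=arm.read_camera("side");np.save("side2.npy",a);np.save("wrist2.npy",w)
p=arm.camera_params("wrist");print(p)
w=cv2.resize(w[0:300,130:430,::-1],(400,400),interpolation=cv2.INTER_CUBIC)
a=cv2.resize(a[185:310,260:395,::-1],(400,370),interpolation=cv2.INTER_CUBIC)
o=np.zeros((400,800,3),np.uint8);o[:,:400]=w;o[:370,400:]=a;cv2.imwrite("pics/m2.png",o)
E
```

```text
[ 0.46758603 -0.12615515  0.07028172] [-2.44170548 -7.20260592 -0.81023081] 4.1
{'mtx': array([[325.1922621 ,   0.        , 282.14359988],
       [  0.        , 325.1922621 , 208.76175256],
       [  0.        ,   0.        ,   1.        ]]), 'rvec': array([-2.83877951,  0.08081306,  0.01298497]), 'tvec': array([-0.4737628, -0.0836764,  0.1972567])}
```

View pics/m2.png

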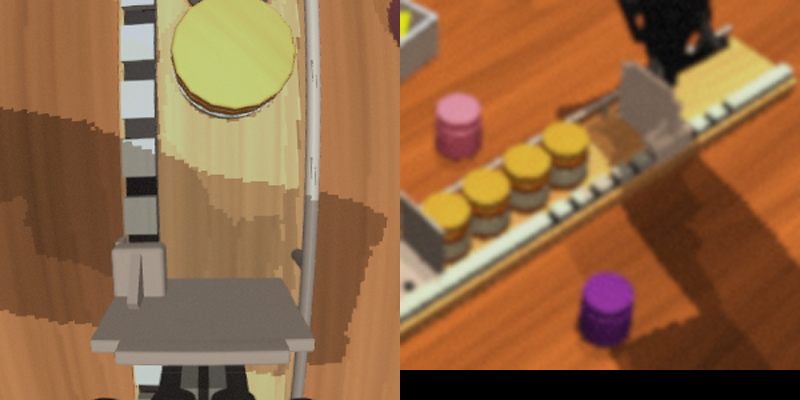

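The wrist view shows the stop at notch 0.100. Slots ahead of it are at crop rows 239, 185, 126, 70 and 15, and jar 4's lid is centred at (233,53). I'll measure the jar against the slots.

```bash
cat >> h.py <<'E'
def wonz(p,px,z):
    f=p["mtx"][0,0]; v=np.array([px[0]-p["mtx"][0,2],px[1]-p["mtx"][1,2]]); r=np.linalg.norm(v); th=r/f
    d=np.r_[v/r*np.sin(th),np.cos(th)]; R,_=cv2.Rodrigues(np.array(p["rvec"])); c=-R.T@np.array(p["tvec"]); d=R.T@d
    return c+d*(z-c[2])/d[2]
yr=np.array([.058,.998]);xr=np.array([.998,-.058]);c0=np.array([.4784,-.0164])
def rk(P): return np.round(1e3*np.array([(P[:2]-c0)@xr,(P[:2]-c0)@yr]),1)
E
python3 - <<'E'
from h import *
p=arm.camera_params("wrist"); w=np.load("wrist2.npy"); g=w.astype(int)
u=[int(130+x*.75) for x in (142,137)]
for n,yy in (("col",range(0,185)),):
    prof=np.array([g[y,int(round(130+.75*(136.5+ (y/.75)*6/240)))-3:][:6].sum(1).mean() for y in yy])
    print(prof[::2].astype(int).tolist())
for q in((142,239),(142,185),(140,126),(138,70),(137,15)): print("slot",rk(wonz(p,(130+.75*q[0],.75*q[1]),.030)))
# lid mask
hsv=cv2.cvtColor(w,cv2.COLOR_RGB2HSV); m=cv2.inRange(hsv,(22,90,140),(35,255,255)); m[100:]=0; m[:,:255]=0; m[:,355:]=0
k=max(cv2.findContours(m,0,1)[0],key=cv2.contourArea); print(cv2.boundingRect(k),cv2.minEnclosingCircle(k))
(cx,cy),r=cv2.minEnclosingCircle(k)
for q in((cx,cy),(cx-r,cy),(cx+r,cy),(cx,cy+r)): print("lid",rk(wonz(p,q,.066)))
print("base edge",rk(wonz(p,(130+.75*233,.75*118),.020)))
print("tcp",rk(np.array(arm.read_state()["tcp_pos"])))
E
```

```text
[608, 607, 238, 234, 182, 185, 188, 190, 189, 467, 610, 610, 609, 610, 612, 608, 599, 599, 600, 599, 599, 599, 572, 215, 196, 199, 202, 202, 200, 204, 452, 602, 602, 603, 602, 603, 604, 603, 604, 604, 603, 605, 604, 604, 391, 210, 213, 214, 213, 213, 213, 217, 517, 605, 606, 468, 413, 416, 415, 412, 412, 415, 412, 411, 410, 412, 270, 84, 76, 75, 79, 82, 79, 138, 366, 405, 404, 405, 406, 403, 404, 403, 404, 405, 403, 404, 403, 404, 143, 91, 90, 261, 309]
slot [-31.1 -71.2]
slot [-30.5 -47.8]
slot [-30.9 -22.6]
slot [-31.7   1.5]
slot [-32.4  26.4]
(257, 0, 97, 82) ((309.61529541015625, 32.7658805847168), 52.78548049926758)
lid [7.4 3.9]
lid [-16.    3.9]
lid [31.5  5.4]
lid [  7.4 -20.6]
base edge [  8.4 -18.9]
tcp [  -4.1 -107.7]
```

```bash
cat >> h.py <<'E'
def lidfit(w,p,box,z=.066,lo=(22,90,185)):
    x0,y0,x1,y1=box; hsv=cv2.cvtColor(w,cv2.COLOR_RGB2HSV); m=np.zeros(w.shape[:2],np.uint8)
    m[y0:y1,x0:x1]=cv2.inRange(hsv,lo,(38,255,255))[y0:y1,x0:x1]; m=cv2.morphologyEx(m,cv2.MORPH_OPEN,np.ones((5,5)))
    k=max(cv2.findContours(m,0,cv2.CHAIN_APPROX_NONE)[0],key=cv2.contourArea)[:,0]
    k=k[(k[:,1]>y0+1)]; P=np.array([rk(wonz(p,q,z)) for q in k])
    for _ in range(8):
        s=np.linalg.lstsq(np.c_[2*P,np.ones(len(P))],(P**2).sum(1),rcond=None)[0]; r=np.sqrt(s[2]+s[:2]@s[:2])
        e=abs(np.linalg.norm(P-s[:2],axis=1)-r); P=P[e<max(1,2*np.median(e))]
    return s[:2],r,len(P),len(k),cv2.boundingRect(k)
E
python3 - <<'E'
from h import *
p=arm.camera_params("wrist"); w=np.load("wrist2.npy")
hsv=cv2.cvtColor(w,cv2.COLOR_RGB2HSV)
print(w[0:100:4,305].tolist()); print(hsv[40,300],hsv[100,300],hsv[86,305])
print(lidfit(w,p,(255,0,355,95)))
print("cam",rk(wonz(p,(282.1,208),10)*0+(-cv2.Rodrigues(p["rvec"])[0].T@p["tvec"])))
cv2.imwrite("pics/m3.png",cv2.resize(w[0:150,205:355,::-1],(600,600),interpolation=cv2.INTER_CUBIC))
E
```

```text
[[194, 193, 109], [195, 191, 107], [194, 190, 107], [196, 196, 112], [194, 197, 111], [195, 199, 112], [194, 198, 110], [195, 197, 111], [195, 201, 116], [194, 203, 116], [195, 203, 116], [195, 203, 118], [196, 204, 118], [195, 203, 116], [195, 204, 117], [197, 205, 119], [196, 203, 120], [195, 203, 120], [195, 204, 120], [195, 204, 120], [188, 175, 95], [115, 72, 40], [91, 85, 74], [194, 181, 128], [194, 180, 126]]
[ 33 106 204] [ 23  89 195] [ 26  30 128]
(array([5.46053678, 2.38342221]), np.float64(20.19252331603448), 211, 211, (260, 2, 91, 78))
cam [ -4.7 -32.1]
```

View pics/m3.png

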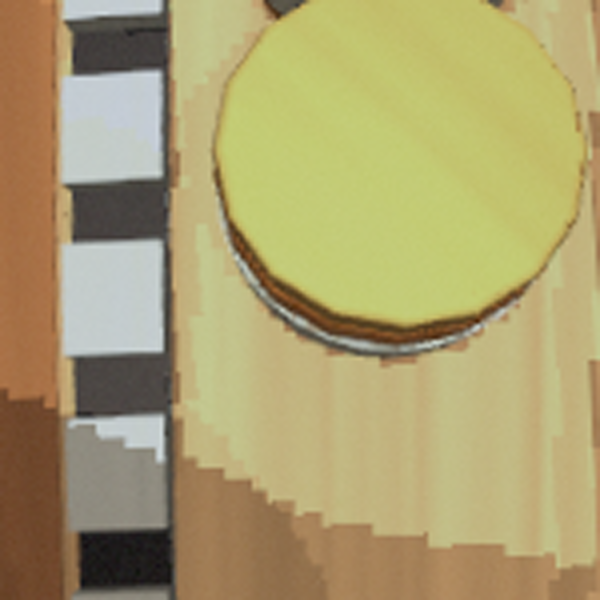

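Jar 4's near edge lies at about -20.5 ±1 mm relative to the slots, and the plate face in the -25 notch would be at -22.5. That notch (stop 0.175) is the last free one, with about 2 mm to spare. I'll push on to just past 0.125 and settle.

Call:
{"fn": "arm_command", "kwargs": {
  "commands": [
    [0.005,0,0,0,0,0,1],
    [0.005,0,0,0,0,0,1],
    [0.005,0,0,0,0,0,1],
    [0.005,0,0,0,0,0,1],
    [0,0,0,0,0,0,1]
  ]
}}

```text
time_s: 4.7
tcp_pos: [0.4692, -0.1036, 0.0703]
tcp_rot: [-0.001, 0.727, 0.687, 0.001]
ft_force: [-0.3, 1.1, -0.8]
opening: 0.003
finger_force: 0.0
```

Call:
{"fn": "arm_command", "kwargs": {
  "commands": [
    [0.005,0,0,0,0,0,1],
    [0.005,0,0,0,0,0,1],
    [0.005,0,0,0,0,0,1],
    [0.005,0,0,0,0,0,1],
    [0,0,0,0,0,0,1]
  ]
}}

```text
time_s: 5.2
tcp_pos: [0.4703, -0.0835, 0.0703]
tcp_rot: [-0.001, 0.727, 0.687, 0.001]
ft_force: [0.8, 0.1, -0.3]
opening: -0.001
finger_force: 0.0
```

```bash
python3 - <<'E'
from h import *
w=arm.read_camera("wrist");np.save("wrist3.npy",w);p=arm.camera_params("wrist")
s=arm.read_state();print(s["tcp_pos"],rk(np.array(s["tcp_pos"])),s["ft_force"],s["time_s"])
print("cam",rk(-cv2.Rodrigues(p["rvec"])[0].T@p["tvec"]))
a=cv2.resize(w[30:300,140:420,::-1],None,fx=2.2,fy=2.2,interpolation=cv2.INTER_CUBIC);cv2.imwrite("pics/m4.png",a)
E
```

```text
[ 0.47035012 -0.08384187  0.07033293] [ -4.1 -67.8] [-0.36247587 -0.03437147  0.09578176] 5.25
cam [-4.7  7.8]
```

View pics/m4.png

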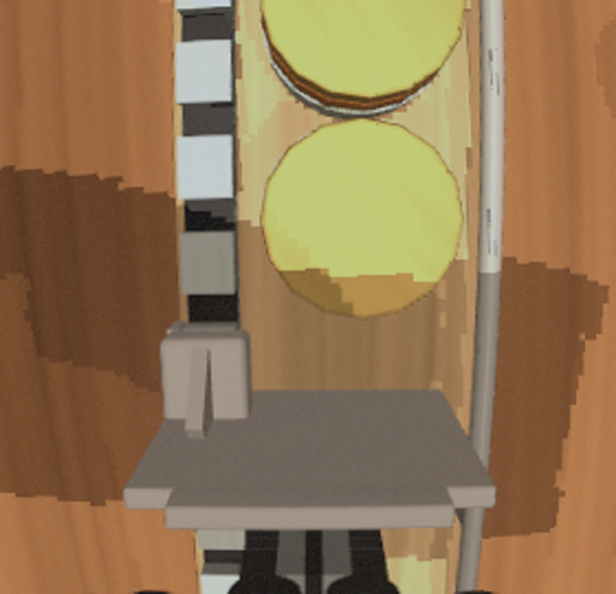

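The stop has snapped ahead of the finger into 0.150: force is about 0 and the saddle front half-covers the next slot at (213,308). Now measure jar 4's lid (362,218) against slots 0 and +25 in this overhead view.

```bash
python3 - <<'E'
from h import *
p=arm.camera_params("wrist"); w=np.load("wrist3.npy")
f=lambda u,v:(140+(u+.5)/2.2-.5,30+(v+.5)/2.2-.5)
for n,q,z in(("slot0 lo/hi",(211,231),.03),("",(209,200),.03),("slot25",(209,136),.03),("",(207,104),.03),("slot-25 upper edge",(213,294),.03),("saddle front top",(205,337),.044),
 ("lid near",(363,317),.066),("lid far",(362,119),.066),("lid l",(262,218),.066),("lid r",(462,218),.066),("plate face foot",(340,391),.020),("plate face top",(310,489),.094)): print(n,rk(wonz(p,f(*q),z)))
E
```

```text
slot0 lo/hi [-31.   -5.5]
 [-31.3   2.5]
slot25 [-31.1  19. ]
 [-31.6  27.3]
slot-25 upper edge [-30.8 -22. ]
saddle front top [-31.1 -30.3]
lid near [  5.7 -21.1]
lid far [ 5.  20.1]
lid l [-15.2  -0.4]
lid r [26.   0.1]
plate face foot [  2.8 -51.4]
plate face top [ -5.3 -47.5]
```

Jar 4's near edge comes out at -20.9 mm relative to the slots, against -22.5 mm for the plate face in the -25 notch, so that notch fits. For the final leg I'll go 18 mm first, then 1 mm steps watching for the dip.

Call:
{"fn": "arm_command", "kwargs": {
  "commands": [
    [0.004,0,0,0,0,0,1],
    [0.004,0,0,0,0,0,1],
    [0.004,0,0,0,0,0,1],
    [0.004,0,0,0,0,0,1],
    [0,0,0,0,0,0,1]
  ]
}}

```text
time_s: 5.75
tcp_pos: [0.4712, -0.0683, 0.0703]
tcp_rot: [-0.0, 0.727, 0.686, 0.0]
ft_force: [0.2, 0.7, 0.8]
opening: 0.005
finger_force: 0.0
```

Call:
{"fn": "arm_command", "kwargs": {
  "commands": [
    [0.002,0,0,0,0,0,1],
    [0,0,0,0,0,0,1]
  ]
}}

```text
time_s: 5.95
tcp_pos: [0.4712, -0.0667, 0.0703]
tcp_rot: [-0.0, 0.727, 0.686, 0.0]
ft_force: [0.1, -0.1, 0.5]
opening: -0.001
finger_force: 0.5
```

Call:
{"fn": "arm_command", "kwargs": {
  "commands": [
    [0.002,0,0,0,0,0,1],
    [0,0,0,0,0,0,1]
  ]
}}

```text
time_s: 6.15
tcp_pos: [0.4713, -0.0648, 0.0703]
tcp_rot: [-0.0, 0.727, 0.686, 0.0]
ft_force: [-0.3, -1.1, 0.4]
opening: 0.002
finger_force: 0.8
```

Call:
{"fn": "arm_command", "kwargs": {
  "commands": [
    [0.001,0,0,0,0,0,1],
    [0.001,0,0,0,0,0,1],
    [0,0,0,0,0,0,1]
  ]
}}

```text
time_s: 6.45
tcp_pos: [0.4714, -0.0629, 0.0703]
tcp_rot: [-0.0, 0.727, 0.686, 0.0]
ft_force: [-0.6, -2.1, 0.8]
opening: -0.003
finger_force: 1.2
```

Call:
{"fn": "arm_command", "kwargs": {
  "commands": [
    [0.001,0,0,0,0,0,1],
    [0.001,0,0,0,0,0,1],
    [0,0,0,0,0,0,1]
  ]
}}

```text
time_s: 6.75
tcp_pos: [0.4715, -0.0607, 0.0703]
tcp_rot: [-0.0, 0.727, 0.686, 0.0]
ft_force: [-0.5, -2.4, -0.1]
opening: -0.001
finger_force: 1.2
```

Call:
{"fn": "arm_command", "kwargs": {
  "commands": [
    [0.001,0,0,0,0,0,1],
    [0,0,0,0,0,0,1]
  ]
}}

```text
time_s: 6.95
tcp_pos: [0.4716, -0.0595, 0.0703]
tcp_rot: [-0.0, 0.727, 0.686, 0.0]
ft_force: [-0.3, -1.3, 1.5]
opening: -0.002
finger_force: 0.6
```

Call:
{"fn": "arm_command", "kwargs": {
  "commands": [
    [0.001,0,0,0,0,0,1],
    [0,0,0,0,0,0,1]
  ]
}}

```text
time_s: 7.15
tcp_pos: [0.4716, -0.0586, 0.0703]
tcp_rot: [-0.0, 0.727, 0.686, 0.0]
ft_force: [-1.1, -1.7, 0.8]
opening: 0.002
finger_force: 0.6
```

Call:
{"fn": "arm_command", "kwargs": {
  "commands": [
    [0.001,0,0,0,0,0,1],
    [0,0,0,0,0,0,1]
  ]
}}

```text
time_s: 7.35
tcp_pos: [0.4718, -0.0574, 0.0702]
tcp_rot: [-0.0, 0.727, 0.686, 0.001]
ft_force: [-0.5, 0.4, 1.3]
opening: 0.002
finger_force: 0.0
```

The force dropped to zero at rack y≈-41, as predicted for the click at 0.172 → 0.175. I'll back off, raise and check.

Call:
{"fn": "arm_command", "kwargs": {
  "commands": [
    [-0.01,0,0,0,0,0,1],
    [-0.015,0,0,0,0,0,1],
    [-0.015,0,-0.03,0,0,0,1],
    [0,0,-0.04,0,0,0,1],
    [0,0,0,0,0,0,1]
  ]
}}

```text
time_s: 7.85
tcp_pos: [0.4732, -0.0995, 0.1448]
tcp_rot: [0.004, 0.728, 0.686, 0.003]
ft_force: [1.1, -0.1, 0.4]
opening: 0.002
finger_force: 0.0
```

```bash
python3 - <<'E'
from h import *
w=arm.read_camera("wrist");np.save("wrist4.npy",w);p=arm.camera_params("wrist");b=arm.read_camera("side")
s=arm.read_state();print(s["tcp_pos"],s["ft_force"],s["time_s"]);print("cam",rk(-cv2.Rodrigues(p["rvec"])[0].T@p["tvec"]))
a=cv2.resize(w[0:250,165:415,::-1],(500,500),interpolation=cv2.INTER_CUBIC)
b=cv2.resize(b[215:305,270:340,::-1],(300,386),interpolation=cv2.INTER_CUBIC)
o=np.zeros((500,800,3),np.uint8);o[:,:500]=a;o[:386,500:]=b;cv2.imwrite("pics/m5.png",o)
E
```

```text
[ 0.47034883 -0.09854906  0.14114989] [0.44025777 0.67108218 0.12379223] 7.95
cam [-3. -7.]
```

View pics/m5.png

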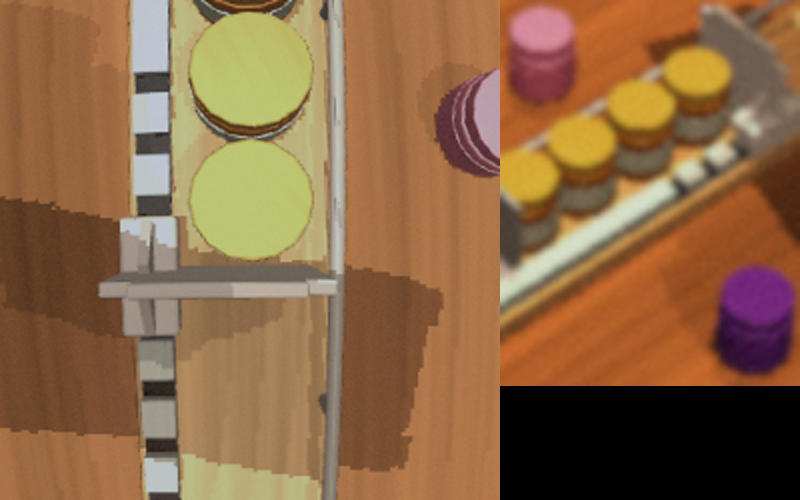

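The view shows the stop plate (220,275) close before jar 4 (250,200), all jars upright and the fingers clear. Three slots remain ahead, at rows 205, 142 and 82. A last numeric check follows.

```bash
python3 - <<'E'
from h import *
p=arm.camera_params("wrist"); f=lambda u,v:(165+(u+.5)/2-.5,(v+.5)/2-.5)
for n,q,z in(("slot25",(150,142),.03),("slot50",(150,82),.03),("slot-75",(157,388),.03),("saddle front",(150,217),.044),("saddle rear",(152,335),.044),
 ("lid near",(250,260),.066),("lid far",(250,138),.066),("plate top mid",(218,287),.094),("plate face top",(218,280),.094)): print(n,rk(wonz(p,f(*q),z)))
E
```

```text
slot25 [-36.   24.8]
slot50 [-36.1  49. ]
slot-75 [-35.1 -73.3]
saddle front [-34.5  -4.9]
saddle rear [-34.6 -49. ]
lid near [  1.4 -19.8]
lid far [ 1.4 21.2]
plate top mid [ -8.6 -26. ]
plate face top [ -8.6 -24. ]
```

Plate at rack y ≈ -26 ±1.5 mm, which is the -25 notch; jar 4's centre is at +0.7 (+1.1 before), so it hasn't moved. Handing in.

```bash
python3 -c "
from plant import arm
print(arm.close_job())"
```

```text
the job is handed in; nothing more can be done
None
```

The job is handed in: the stop clicked into the notch at 0.175 m, the last free one before jar 4 with about 2 mm to spare, the jars and everything around look undisturbed, and the arm is clear.

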